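Load the lamp beam check station and hold its sprung shutter half open

ROBOT

A 6-joint arm with a two-finger parallel gripper is mounted at the origin on the work surface. World frame = base frame: x ahead of the robot, y to its left, z up, the work surface at z = 0. Lengths are in m, angles in rad, forces in N, time in s.
With the tool pointing down it reaches from about 0.3 to 0.875 m from the base axis. Payload 6.4 kg.
Tool frame: the origin (TCP) lies at the very end of the fingers, on their centre line; the grasp point (between the pads) lies 19 mm behind it; z points along the fingers, y is the line along which they close (so a half turn about z gives the same grasp; the last joint's range is limited). The gripper opens to 85 mm and grips with 20 to 120 N. Pads are 22 mm wide; open, the fingers measure 114 mm over their backs; the gripper's body (76 mm by 85 mm) begins 54 mm behind the grasp point. The pads swing forward as they close: fully open they stand 13 mm farther back than shut.
Start: joints at [-1.357, 0.181, 1.607, -0, 1.354, -0.206], TCP at [0.234, -0.525, 0.231] pointing down, gripper open.
Joint ranges: [-2.99, 2.99], [-0.89, 2.07], [0.3, 2.58], [-1.14, 4.28], [0, 2.63], [-3.12, 3.12]. Speed limits (rad/s): [2.57, 2.57, 3.01, 3.14, 3.14, 3.14].

INTERFACE

Orientations are given as a unit quaternion [w, x, y, z].
In Python, from bench import ctrl gives the robot as it stands.
- The arm moves only by the tool pendant, called in YAML: its name, and indented under it one key for each argument. Schema: {"type":"object","properties":{"increments":{"type":"array","items":{"type":"object","properties":{"x":{"type":"number"},"y":{"type":"number"},"z":{"type":"number"},"drx":{"type":"number"},"dry":{"type":"number"},"drz":{"type":"number"},"finger_gap":{"type":"number"}},"additionalProperties":false,"required":["finger_gap"]},"minItems":1,"maxItems":10},"only":{"type":"string"},"quiet":{"type":"boolean"},"lines":{"type":"string"}},"required":["increments"],"additionalProperties":false}. increments is a list of rows, 1 to 10 of them, each an object with the fields x, y, z (the shift in m), drx, dry, drz (a rotation vector in rad), finger_gap (the opening from 0.0 (shut) to 1.0 (fully open)); a field left out counts as zero (the opening has to be given); each row is the pose to reach, as a shift and turn from the pose commanded when the call began, along the tool's axes at that moment; what a row does not reach only later rows make up. A row lasts 1/8 s, in which the tool goes at most 0.0625 m and 0.188 rad, less where a joint would pass 70% of its speed; a pose out of reach is approached as far as the arm can. The fingers move at their own pace and stop on an object; the grip force is fixed at half the most. Time passes only in rows, so rows that do not move let the fingers close. The tool returns the time, the measured TCP pose, the force, the opening and the grip force at its end. only (a regular expression) keeps the lines of the reply that match it, lines (a string "A,B") keeps lines A to B, and quiet returns only ok. Input that does not fit is refused with a message, and nothing moves.
- ctrl.get_obs(): the state, without advancing time (a new reading comes with each control period).
- ctrl.camera(name): name is "scene" or "side" or "wrist"; returns the picture (400x640x3 uint8, blue, green, red); there is no depth.
- ctrl.camera_params(name): a dict with "fovy" (degrees; the focal length in pixels is half the picture's height over the tangent of half this angle, whatever the lens; pixels are square), "cx", "cy" (the principal point, pixels), "dist" ([k1, k2, p1, p2, k3] as OpenCV has them; the pictures are not rectified), "view" (4x4, takes a point from world to camera coordinates). Camera axes: x right, y up, looking along -z (the intrinsics and any distortion apply to the point x, -y, -z); pixel columns grow to the right and rows downward; lengths in m; the calibration is good to about 2 mm. A picture is of the moment at which its call begins: read the wrist's pose just before it. camera_params takes no time and is no camera call; for the wrist camera it gives the pose at the moment of the call.
- ctrl.hand_in(): hands the job in; it is judged then, once.
The state is a dict: "time_s": time; "q": joint angles; "dq": joint speeds; "joint_efforts": joint torques, N m; "eef_pos": TCP position; "eef_rot": TCP orientation; "wrist_force": force on the tool from outside, world axes, zero at the start; "torque": the same for the moment, N m; "opening": opening from 0.0 (shut) to 1.0 (fully open); "grasp_force": force on a finger pad.
Only numpy, scipy, OpenCV 4.12 (cv2) and the standard library are available. Lean on these libraries where they do the work, as an engineer would, in place of code of your own. Each camera call takes 0.05 s, during which the arm holds its last target. There are 200 camera calls.

TASK

Put the two black lamp barrels, one at a time, upright and fully down into the bore of the check station that each one fits, and let go of them. Only then slide the orange sprung shutter away from the bores to half of its travel, where its white pointers meet the white lines on the rails, and finish while still holding it there with the gripper against its spring. Leave everything else on the bench where it is.

Things in the scene. Friction and masses are not known exactly. Their poses are not given: they have to be found in the camera images.
- station: (Sizes here and below in mm.) Fixed grey beam check station, 160 (its x) x 320 (its y) footprint; origin at the centre of its underside on the bench, z up, yaw varies. Its +y end (y 40 to 160) is a grey bore block 45 high with two bores side by side; the rest is an aluminium bed 35 high that carries the orange shutter between two dark rails (tops at 45, at x about -66 and +66)
- wide_bore (a point): Centre of the mouth of the wide bore, at station x +35, y +100, z 45 (top face of the block). Bore diameter 39, flat floor 24 below the mouth, slightly bevelled rim. Takes the wide barrel
- narrow_bore (a point): Centre of the mouth of the narrow bore, at station x -35, y +100, z 45. Bore diameter 29, flat floor 24 below the mouth, slightly bevelled rim. Takes the narrow barrel
- wide_barrel: Loose black lamp barrel with a glass lens on top, a plain upright cylinder of diameter 36 mm, height 65 mm, about 0.12 kg, standing on the bench; origin at the centre of its underside, z up its axis
- narrow_barrel: Loose black lamp barrel with a glass lens on top, a plain upright cylinder of diameter 26 mm, height 65 mm, about 0.08 kg, standing on the bench; origin at the centre of its underside, z up its axis
- shutter (a joint): Travel of the orange sprung shutter in m: 0 = closed, beside the bore block; 0.08 = fully open, at its stop. It slides along the station's -y, away from the bores. The spring pulls it shut with about 2 N when closed, 8 N at half travel (0.04), 14 N fully open; let go, it snaps shut. At half travel its white pointers meet the white rail lines (grey lines: closed and fully open)
- shutter_tab (a point): Centre of the top face of the upright orange tab on the shutter, moving with it: the tab is 14 thick along the station's y (the sliding direction), 36 wide along its x, and stands 48 above the 112 x 76 shutter plate (the plate's top is 42.5 above the bench, the tab's top 90.5). At station x 0, y 0 when closed
- lens_ring: Bystander: loose bare aluminium lens ring lying flat, outer diameter 32, 9 high; origin at the centre of its underside
- empty_tube: Bystander: loose empty dark steel tube standing up, outer diameter 38, inner 30, 35 high; origin at the centre of its underside
- battery_pack: Bystander: loose blue pack of three upright cells in a row, about 19 x 58, 66 high; origin at the centre of its underside
- cleaner_bottle: Bystander: loose white bottle with a red cap, diameter 52 mm, 100 mm high, standing; origin at the centre of its underside
- screwdriver: Bystander: loose screwdriver with a red handle, lying roughly along x (away from the robot); origin under its middle

How it is judged:
By the outcome, as a careful person would: the job done as asked, in the order asked, and still so for the second after the job is handed in, while the arm keeps its last pose, push and grip.
It also fails if it takes over 72 s, if anything falls off the work surface, if the arm or the gripper's body presses on something with over 40 N, if the wrist force passes 120 N, or if a joint passes its speed limit or range.

## Working session

There is one attempt and no reset: what is moved stays moved. The work goes in short steps, Python scripts to look and compute and a tool call to move; the robot and the scene stay as the last step left them, time stands still between calls to the robot, and variables do not carry over. Pictures are saved under pics/ and viewed, at most 10 in all, crops included, and the job is handed in when it is done.

```bash
ls; mkdir -p pics
```

Run:
```python
from bench import ctrl
import cv2,json
o=ctrl.get_obs(); print({k:(v if not hasattr(v,'tolist') else v.tolist()) for k,v in o.items()})
for n in("scene","side","wrist"):
    p=ctrl.camera_params(n); print(n,p)
    cv2.imwrite(f"pics/{n}0.png",ctrl.camera(n))
```

```text
bench.py
pics
{'time_s': 0.0, 'q': [-1.3572920016641867, 0.18153997294112856, 1.6080245299134681, 1.2648201748289515e-05, 1.3538333819200175, -0.20628590800909427], 'dq': [0.0008055239826044399, -0.0011165799203315106, -0.0009410866459184892, 0.0003678756684495696, 0.0011998503905083968, -0.0001780740816758071], 'joint_efforts': [0.0011073747009504586, -44.486567974090576, -35.133458375930786, -7.178479336289456e-05, 0.00905827822862193, -3.3396442944422233e-06], 'eef_pos': [0.23425569590741613, -0.5244936728765063, 0.23037679168418287], 'eef_rot': [-0.0009026318763183878, 0.9780526597072527, 0.20835589765292659, 2.916844980341949e-06], 'wrist_force': [-0.2803752543407929, 0.07179479539406175, -0.8292645223596092], 'torque': [0.06339558904451043, 0.008285781260040998, -0.029490024806490323], 'grasp_force': 0.0, 'opening': 0.9975356978650003}
scene {'fovy': 42.73705099442187, 'cx': 319.88725069099337, 'cy': 194.75534023243173, 'dist': array([-0.12424233,  0.        ,  0.        ,  0.        ,  0.        ]), 'view': array([[ 0.2912483 ,  0.95664085,  0.00356444, -0.11849958],
  
[... 322 characters left out ...]
0.        ,  0.        ]), 'view': array([[ 0.99180805, -0.12769901,  0.00312474, -0.62780725],
       [ 0.08195282,  0.65489138,  0.75126628, -0.09265797],
       [-0.09798232, -0.74485586,  0.65999183, -1.08657463],
       [ 0.        ,  0.        ,  0.        ,  1.        ]])}
wrist {'fovy': 62.51906322108321, 'cx': 318.9902728399736, 'cy': 200.2156502988455, 'dist': array([-0.04256425,  0.        ,  0.        ,  0.        ,  0.        ]), 'view': array([[ 0.40757341, -0.91316917, -0.00244725, -0.57424461],
       [ 0.86848138,  0.38845332, -0.30796772,  0.0412426 ],
       [ 0.28217726,  0.12339406,  0.95139366, -0.38104564],
       [ 0.        ,  0.        ,  0.        ,  1.        ]])}
```

View pics/scene0.png

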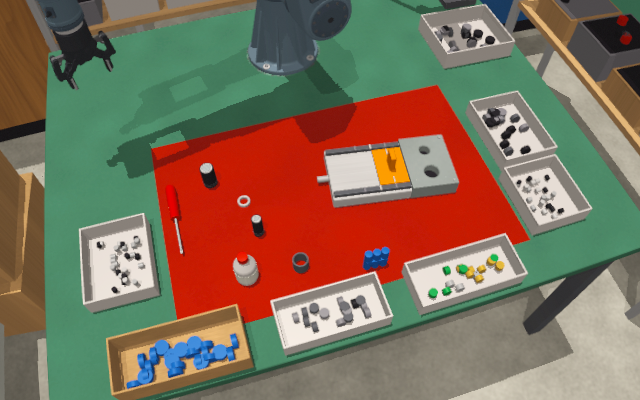

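View pics/side0.png

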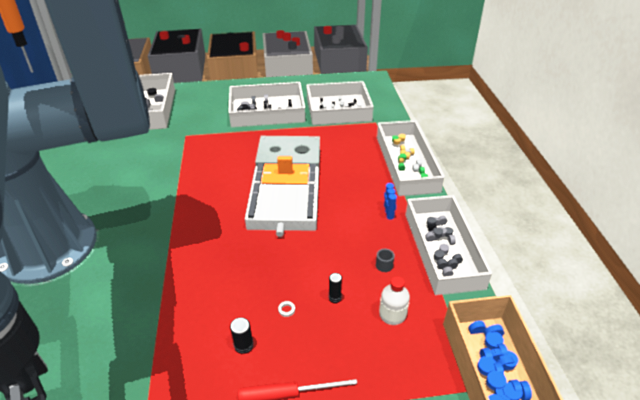

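The scene picture shows the wide barrel at about (208,176), the narrow barrel at (257,225), and the bores at (425,149) for narrow and (432,171) for wide. The orange tab is at (393,158). The side view agrees, with barrels at (241,335) and (335,288), and bores at (276,149) and (303,149). I'll get rough positions first, then refine with the wrist camera.

Create h.py:
```python
import numpy as np, cv2
from bench import ctrl
def K(p):
    f=200/np.tan(np.radians(p["fovy"]/2)); return np.array([[f,0,p["cx"]],[0,f,p["cy"]],[0,0,1]])
F=np.diag([1.,-1,-1])
def unproj(p,uv,z):
    d=cv2.undistortPoints(np.array(uv,float).reshape(-1,1,2),K(p),p["dist"]).reshape(-1,2)
    R,t=p["view"][:3,:3],p["view"][:3,3]; c=-R.T@t
    w=(np.c_[d,np.ones(len(d))]@F)@R
    return c+w*((z-c[2])/w[:,2])[:,None]
def proj(p,X):
    R,t=F@p["view"][:3,:3],F@p["view"][:3,3]
    return cv2.projectPoints(np.array(X,float).reshape(-1,1,3),cv2.Rodrigues(R)[0],t,K(p),p["dist"])[0].reshape(-1,2)
def station(xy,yaw,P):
    P=np.array(P,float).reshape(-1,3); c,s=np.cos(yaw),np.sin(yaw)
    return np.c_[P[:,:2]@np.array([[c,s],[-s,c]])+xy,P[:,2]]
def ellipse(xy,r,z,n=60):
    a=np.linspace(0,2*np.pi,n); return np.c_[xy[0]+r*np.cos(a),xy[1]+r*np.sin(a),np.full(n,z)]
def tool(dxyz_world):
    from scipy.spatial.transform import Rotation as R
    q=ctrl.get_obs()["eef_rot"]; return R.from_quat(q,scalar_first=True).inv().apply(dxyz_world)
```

Run:
```python
from h import *
s,d=ctrl.camera_params("scene"),ctrl.camera_params("side")
for n,z,a,b in [("wide top",.065,(207,168),(240,325)),("narrow top",.065,(256.5,218),(335.5,279)),("wbore",.045,(432,171),(303,149)),("nbore",.045,(425,149),(276,149)),("tab",.0905,(392,151),(286,159)),("bottle",.1,(242,258),(398,284)),("ring",.009,(243,201),(287,309)),("tube",.035,(300,258),(385,255)),("pack",.066,(376,253),(390,187))]:
    print(n,unproj(s,a,z)[0].round(3),unproj(d,b,z)[0].round(3))
i=cv2.imread("pics/scene0.png");j=cv2.imread("pics/side0.png")
a=cv2.resize(i[125:210,312:470],None,fx=5,fy=5,interpolation=cv2.INTER_CUBIC)
cv2.imwrite("pics/c1.png",a)
```

```text
wide top [ 0.445 -0.307  0.065] [ 0.445 -0.309  0.065]
narrow top [ 0.623 -0.221  0.065] [ 0.625 -0.226  0.065]
wbore [0.604 0.238 0.045] [0.607 0.236 0.045]
nbore [0.532 0.25  0.045] [0.537 0.245 0.045]
tab [0.546 0.145 0.091] [0.558 0.135 0.091]
bottle [ 0.734 -0.275  0.1  ] [ 0.73  -0.281  0.1  ]
ring [ 0.53  -0.24   0.009] [ 0.529 -0.242  0.009]
tube [ 0.738 -0.148  0.035] [ 0.74  -0.15   0.035]
pack [0.791 0.014 0.066] [0.79  0.029 0.066]
```

View pics/c1.png

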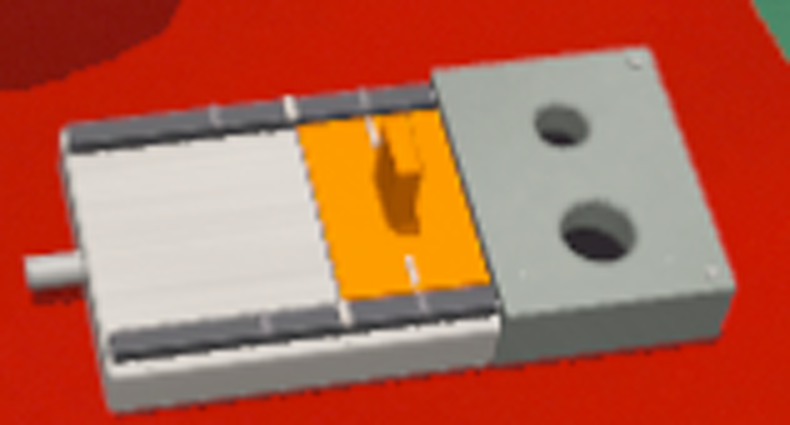

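The crop shows the station with the bore mouths at about (424,150) and (432,171) in full-picture pixels, and the shutter closed. Both cameras agree to a few mm. I'll hover over the wide barrel with the fingers closing along the station's y.

pendant:
  increments:
    - {"x":0.06, "y":-0.022, "z":0.01, "drz":0.14, "finger_gap":1}
    - {"x":0.12, "y":-0.045, "z":0.02, "drz":0.28, "finger_gap":1}
    - {"x":0.18, "y":-0.07, "z":0.03, "drz":0.42, "finger_gap":1}
    - {"x":0.24, "y":-0.095, "z":0.03, "drz":0.56, "finger_gap":1}
    - {"x":0.281, "y":-0.112, "z":0.03, "drz":0.56, "finger_gap":1}
    - {"x":0.281, "y":-0.112, "z":0.03, "drz":0.56, "finger_gap":1}

```text
time_s: 0.9
eef_pos: [0.4473, -0.305, 0.201]
eef_rot: [-0.001, 0.998, -0.067, -0.0]
wrist_force: [0.3, -0.7, -0.1]
opening: 1.003
grasp_force: 0.0
```

Run:
```python
from h import *
p=ctrl.camera_params("wrist"); im=ctrl.camera("wrist"); cv2.imwrite("pics/w1.png",im)
o=ctrl.get_obs();print(o["eef_pos"],o["eef_rot"],-p["view"][:3,:3].T@p["view"][:3,3], proj(p,[[.445,-.308,.065],[.445,-.308,0],[.53,-.241,.009]]))
np.save("pics/w1.npy",p["view"])
```

```text
[ 0.4461438  -0.30674726  0.20103355] [-9.60820159e-05  9.97679802e-01 -6.80803692e-02 -2.57248719e-04] [ 0.5248449  -0.31668614  0.34429014] [[322.02169549 188.97542628]
 [321.61199222 172.17664097]
 [242.39164633  99.31308116]]
```

View pics/w1.png

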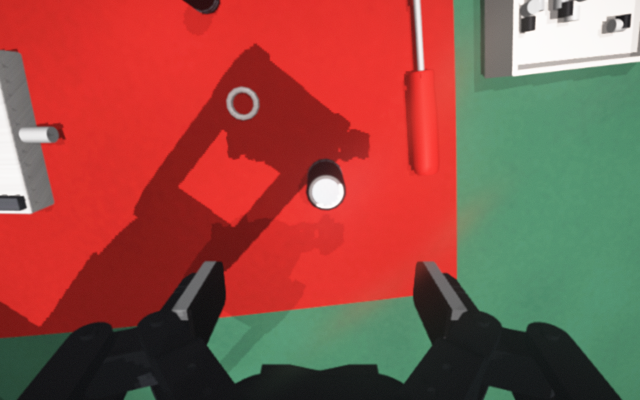

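The wrist view shows the wide barrel's lens at about (326,192), close to the predicted (322,189), with the ring at (243,103). I'll refine by locating the lens blob.

Add to h.py:
```python
def lens(guess,name="wrist",rad=25,z=.065):
    p=ctrl.camera_params(name); im=ctrl.camera(name); g=proj(p,[*guess,z])[0]
    m=(im.min(2)>130).astype(np.uint8); n,l,st,c=cv2.connectedComponentsWithStats(m)
    k=[i for i in range(1,n) if np.linalg.norm(c[i]-g)<rad and st[i,4]>15]
    for i in k: print("blob",c[i].round(1),st[i],unproj(p,c[i],z)[0].round(4))
```

Run:
```python
from h import *
lens((.445,-.308)); lens((.445,-.308),"scene",15);lens((.445,-.308),"side",15)
lens((.624,-.224),"scene",15);lens((.624,-.224),"side",15)
print(ctrl.get_obs()["eef_pos"],tool([1,0,0]),tool([0,1,0]))
```

```text
blob [323.9 190.7] [307 175  35  33 900] [ 0.442  -0.3112  0.065 ]
blob [205.5 167.4] [200 163  12  10  83] [ 0.4419 -0.3105  0.065 ]
blob [239.  325.3] [230 318  18  16 214] [ 0.4433 -0.3092  0.065 ]
blob [255.9 218.4] [252 215   9   8  57] [ 0.6239 -0.2223  0.065 ]
blob [335.2 277. ] [330 273  12   9  89] [ 0.6254 -0.2212  0.065 ]
[ 0.44449093 -0.30938455  0.20122751] [ 9.89902598e-01 -1.41749052e-01 -2.28576132e-04] [-1.41749066e-01 -9.89902621e-01 -4.82589881e-05]
```

pendant:
  increments:
    - {"x":-0.002, "y":0.001, "z":0.05, "finger_gap":1}
    - {"x":-0.002, "y":0.001, "z":0.1, "finger_gap":1}
    - {"x":-0.002, "y":0.001, "z":0.145, "finger_gap":1}
    - {"x":-0.002, "y":0.001, "z":0.167, "finger_gap":1}
    - {"x":-0.002, "y":0.001, "z":0.167, "finger_gap":1}
    - {"x":-0.002, "y":0.001, "z":0.167, "finger_gap":0}
    - {"x":-0.002, "y":0.001, "z":0.167, "finger_gap":0}
    - {"x":-0.002, "y":0.001, "z":0.167, "finger_gap":0}
    - {"x":-0.002, "y":0.001, "z":0.167, "finger_gap":0}
    - {"x":-0.002, "y":0.001, "z":0.167, "finger_gap":0}

```text
time_s: 2.45
eef_pos: [0.444, -0.3098, 0.0358]
eef_rot: [0.001, 0.998, -0.07, 0.001]
wrist_force: [-1.8, 0.2, 6.2]
opening: 0.401
grasp_force: 59.6
```

pendant:
  increments:
    - {"z":-0.06, "finger_gap":0}
    - {"y":-0.02, "z":-0.118, "finger_gap":0}
    - {"x":-0.002, "y":-0.075, "z":-0.145, "finger_gap":0}
    - {"x":-0.004, "y":-0.135, "z":-0.16, "finger_gap":0}
    - {"x":-0.006, "y":-0.195, "z":-0.17, "finger_gap":0}
    - {"x":-0.008, "y":-0.255, "z":-0.184, "finger_gap":0}
    - {"x":-0.01, "y":-0.315, "z":-0.184, "finger_gap":0}
    - {"x":-0.011, "y":-0.375, "z":-0.184, "finger_gap":0}
    - {"x":-0.012, "y":-0.435, "z":-0.184, "finger_gap":0}
    - {"x":-0.013, "y":-0.483, "z":-0.184, "finger_gap":0}

```text
time_s: 3.7
eef_pos: [0.4976, 0.1736, 0.2188]
eef_rot: [-0.0, 0.998, -0.069, 0.0]
wrist_force: [0.1, -0.1, -1.0]
opening: 0.4
grasp_force: 60.2
```

pendant:
  increments:
    - {"finger_gap":0}
    - {"finger_gap":0}
    - {"finger_gap":0}

```text
time_s: 4.08
eef_pos: [0.4978, 0.17, 0.2183]
eef_rot: [0.0, 0.997, -0.071, 0.0]
wrist_force: [0.7, 0.6, -1.2]
opening: 0.393
grasp_force: 60.3
```

Run:
```python
from h import *
p=ctrl.camera_params("wrist"); im=ctrl.camera("wrist"); cv2.imwrite("pics/w2.png",im)
o=ctrl.get_obs();print(o["eef_pos"],o["eef_rot"]); np.save("pics/w2.npy",p["view"])
```

```text
[0.49787898 0.16990795 0.21835782] [ 1.00276625e-04  9.97480621e-01 -7.09394169e-02  2.00640437e-05]
```

View pics/w2.png

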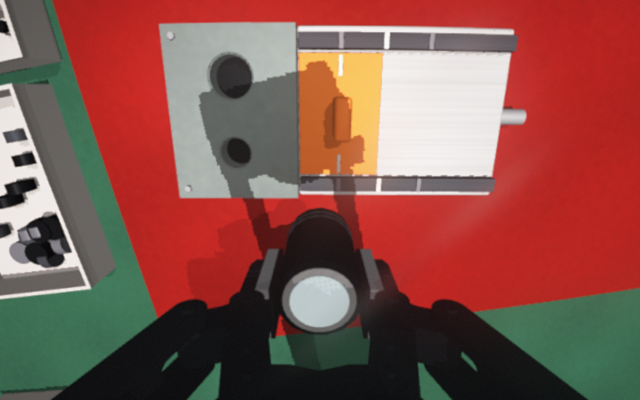

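The wrist view shows the wide bore at about (231,76), the narrow bore at (236,151), the block's top corners near (160,23), (297,25), (299,197) and (180,198), and the barrel upright in the fingers. I'll fit the station pose to the edges in this image and the scene and side images.

Add to h.py:
```python
from scipy.optimize import least_squares
def curves():
    t=np.linspace(.08,.92,30)[:,None]; c=np.array([[80,40],[80,160],[-80,160],[-80,40]])/1e3
    L=[c[i]+(c[(i+1)%4]-c[i])*t for i in range(4)]
    for x,r in((.035,.0197),(-.035,.0147)): L.append(ellipse((x,.1),r,0,41)[:-1,:2])
    return [np.c_[l,np.full(len(l),.045)] for l in L]
def resid(v,p,g,w,skip=()):
    out=[]
    for k,C in enumerate(curves()):
        if k in skip: continue
        q=proj(p,station(v[:2],v[2],C)); n=np.gradient(q,axis=0)[:,::-1]*[1,-1]; n/=np.linalg.norm(n,axis=1)[:,None]
        s=np.arange(-w,w+.1,.5); pts=(q[:,None]+n[:,None]*s[None,:,None]).astype(np.float32)
        pr=cv2.remap(g,pts[...,0],pts[...,1],cv2.INTER_LINEAR); d=np.abs(np.gradient(pr,axis=1))*np.exp(-.5*(s/w)**2)
        i=d.argmax(1); ok=d.max(1)>4
        out.append((q,n,s[i],ok))
    return out
def fit(views,v,ws=(8,5,3,2,2,2)):
    for w in ws:
        A,b=[],[]
        for p,im,skip,wt in views:
            g=cv2.GaussianBlur(im,(0,0),.8).astype(np.float32).mean(2)
            tot=[np.array(x) for x in zip(*[])] 
            r0=resid(v,p,g,w,skip)
            for k,(q,n,s,ok) in zip([k for k in range(6) if k not in skip],r0):
                C=curves()[k]; J=np.stack([((proj(p,station((v+e)[:2],(v+e)[2],C))-q)*n).sum(1)/1e-4 for e in np.eye(3)*1e-4],1)
                A.append(J[ok]*wt);b.append(s[ok]*wt)
        A,b=np.vstack(A),np.hstack(b)
        v=v+least_squares(lambda x:A@x-b,np.zeros(3),loss="soft_l1",f_scale=.7).x
    return v,np.sqrt(np.median(b**2))
```

Run:
```python
from h import *
P={n:ctrl.camera_params(n) for n in("scene","side","wrist")}; P["wrist"]["view"]=np.load("pics/w2.npy")
I={"scene":cv2.imread("pics/scene0.png"),"side":cv2.imread("pics/side0.png"),"wrist":cv2.imread("pics/w2.png")}
m=np.array([.571,.2415]); yaw=np.arctan2(.236-.247,.071); v0=np.r_[m-.1*np.array([-np.sin(yaw),np.cos(yaw)]),yaw]
print(v0)
for vs in(["wrist"],["scene"],["side"],["scene","side"],["wrist","scene","side"]):
    v,r=fit([(P[n],I[n],(),1 if n=="wrist" else 1.5) for n in vs],v0); print(vs,v.round(4),r.round(2),station(v[:2],v[2],[[.035,.1,.045],[-.035,.1,.045],[0,0,.0905]]).round(4).tolist())
im=I["wrist"].copy()
for C in curves(): cv2.polylines(im,[proj(P["wrist"],station(v[:2],v[2],C)).round().astype(int)],False,(255,0,255),1)
a=cv2.resize(im[0:220,130:330],None,fx=2.5,fy=2.5); im=I["scene"].copy()
for C in curves(): cv2.polylines(im,[proj(P["scene"],station(v[:2],v[2],C)).round().astype(int)],False,(255,0,255),1)
b=cv2.resize(im[120:220,390:465],None,fx=4,fy=4)
h=np.zeros((550,800,3),np.uint8); h[:550,:500]=a; h[:400,500:800]=b; cv2.imwrite("pics/fit.png",h)
```

```text
[ 0.5556897   0.14267898 -0.15370753]
['wrist'] [ 0.553   0.1423 -0.1452] 0.5 [[0.6021, 0.2362, 0.045], [0.5328, 0.2464, 0.045], [0.553, 0.1423, 0.0905]]
['scene'] [ 0.5525  0.1434 -0.1465] 0.0 [[0.6017, 0.2372, 0.045], [0.5324, 0.2474, 0.045], [0.5525, 0.1434, 0.0905]]
['side'] [ 0.5546  0.1448 -0.1456] 0.75 [[0.6038, 0.2386, 0.045], [0.5345, 0.2488, 0.045], [0.5546, 0.1448, 0.0905]]
['scene', 'side'] [ 0.5535  0.1436 -0.1461] 0.75 [[0.6027, 0.2374, 0.045], [0.5335, 0.2476, 0.045], [0.5535, 0.1436, 0.0905]]
['wrist', 'scene', 'side'] [ 0.5529  0.1429 -0.1485] 0.5 [[0.6023, 0.2366, 0.045], [0.5331, 0.247, 0.045], [0.5529, 0.1429, 0.0905]]
```

View pics/fit.png

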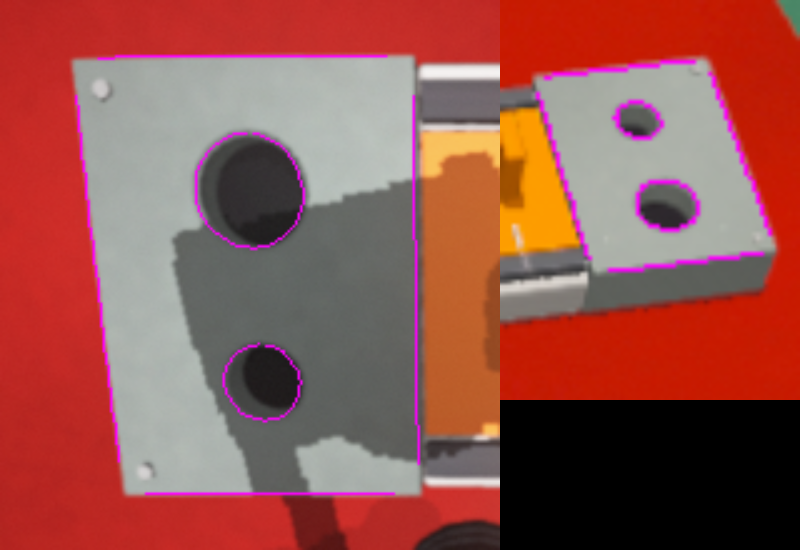

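The overlay matches the block outline and both bore rims, with the wide bore at (0.602, 0.2365). Next I'll find where the held barrel sits relative to the TCP.

Add to h.py:
```python
def held(r):
    p=ctrl.camera_params("wrist"); im=ctrl.camera("wrist"); o=ctrl.get_obs()["eef_pos"]; z=o[2]+.029
    m=(im.min(2)>120).astype(np.uint8); m[:230]=0; n,l,st,c=cv2.connectedComponentsWithStats(m)
    k=1+st[1:,4].argmax(); cnt=cv2.findContours((l==k).astype(np.uint8),0,1)[0][0]
    q=unproj(p,cv2.convexHull(cnt).reshape(-1,2).astype(float),z)[:,:2]
    s=least_squares(lambda x:np.hypot(*(q-x[:2]).T)-x[2],[*q.mean(0),r],loss="soft_l1",f_scale=5e-4).x
    print("held lens",s.round(4),"tcp",o.round(4),"diff tool",tool([*(s[:2]-o[:2]),0]).round(4)); return s
```

Run:
```python
from h import *
held(.018)
d=np.array([.6022,.2366])-ctrl.get_obs()["eef_pos"][:2]; print(tool([*d,0]), tool([-np.sin(-.1465),np.cos(-.1465),0]))
```

```text
held lens [0.4972 0.169  0.0138] tcp [0.4979 0.1699 0.2184] diff tool [-0.0006  0.001   0.    ]
[ 9.37758850e-02 -8.07724610e-02 -4.38930265e-06] [ 4.40769538e-03 -9.99990276e-01 -1.40481972e-04]
```

pendant:
  increments:
    - {"x":0.035, "y":-0.03, "finger_gap":0}
    - {"x":0.07, "y":-0.06, "z":0.02, "finger_gap":0}
    - {"x":0.094, "y":-0.0815, "z":0.05, "finger_gap":0}
    - {"x":0.094, "y":-0.0815, "z":0.1, "finger_gap":0}
    - {"x":0.094, "y":-0.0815, "z":0.128, "finger_gap":0}
    - {"x":0.094, "y":-0.0815, "z":0.128, "finger_gap":0}
    - {"x":0.094, "y":-0.0815, "z":0.128, "finger_gap":0}
    - {"x":0.094, "y":-0.0815, "z":0.128, "finger_gap":0}

```text
time_s: 5.18
eef_pos: [0.6039, 0.2387, 0.0927]
eef_rot: [-0.001, 0.998, -0.07, 0.002]
wrist_force: [0.2, -0.3, -0.1]
opening: 0.398
grasp_force: 60.3
```

Run:
```python
from h import *
s=held(.018); p=ctrl.camera_params("wrist")
a=ctrl.camera("wrist");cv2.imwrite("pics/w3.png",a);b=ctrl.camera("scene")
cv2.imwrite("pics/s3.png",cv2.resize(b[100:220,370:490],None,fx=5,fy=5,interpolation=2))
```

```text
held lens [0.5925 0.1247 0.0381] tcp [0.6037 0.2387 0.0925] diff tool [ 4.900e-03  1.144e-01 -1.000e-04]
```

View pics/s3.png

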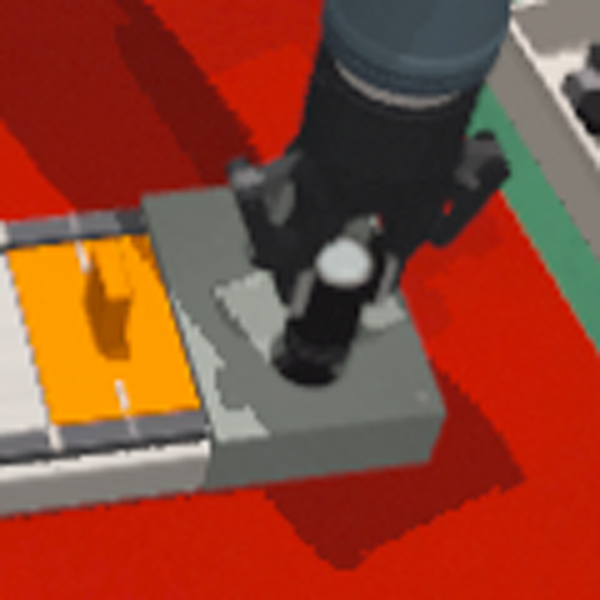

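The crop shows the barrel just above the wide bore (the fingers cover the bore itself). The `held` reading caught the bed, so I'm ignoring it. The measured TCP is about 1–1.6 mm off target. I'll correct that and start the insertion while checking force.

pendant:
  increments:
    - {"x":-0.0008, "y":0.0017, "finger_gap":0}
    - {"x":-0.0008, "y":0.0017, "z":0.006, "finger_gap":0}
    - {"x":-0.0008, "y":0.0017, "z":0.012, "finger_gap":0}
    - {"x":-0.0008, "y":0.0017, "z":0.018, "finger_gap":0}
    - {"x":-0.0008, "y":0.0017, "z":0.018, "finger_gap":0}

```text
time_s: 5.95
eef_pos: [0.6012, 0.237, 0.0715]
eef_rot: [0.0, 0.998, -0.07, -0.0]
wrist_force: [0.7, -0.1, -1.8]
opening: 0.401
grasp_force: 60.2
```

It's 9 mm into the bore with no contact force. I'll continue to the floor.

pendant:
  increments:
    - {"z":0.005, "finger_gap":0}
    - {"z":0.01, "finger_gap":0}
    - {"z":0.014, "finger_gap":0}
    - {"z":0.014, "finger_gap":0}

```text
time_s: 6.45
eef_pos: [0.6012, 0.237, 0.0579]
eef_rot: [0.0, 0.998, -0.07, -0.0]
wrist_force: [1.4, -0.1, -2.3]
opening: 0.402
grasp_force: 60.3
```

pendant:
  increments:
    - {"z":0.0012, "finger_gap":0}
    - {"z":0.0012, "finger_gap":0}
    - {"z":0.0012, "finger_gap":0.8}
    - {"z":0.0012, "finger_gap":1}
    - {"z":0.0012, "finger_gap":1}
    - {"z":0.0012, "finger_gap":1}
    - {"z":-0.05, "finger_gap":1}
    - {"z":-0.1, "finger_gap":1}
    - {"z":-0.15, "finger_gap":1}
    - {"z":-0.15, "finger_gap":1}

```text
time_s: 7.7
eef_pos: [0.6043, 0.2378, 0.2144]
eef_rot: [-0.001, 0.998, -0.07, 0.005]
wrist_force: [-0.4, 1.1, 0.4]
opening: 1.001
grasp_force: 0.0
```

Run:
```python
from h import *
lens((.602,.2368),"scene",15,.086);lens((.602,.2368),"side",15,.086);lens((.602,.2368),"wrist",25,.086)
print(ctrl.get_obs()["eef_pos"])
```

```text
blob [433.8 158.1] [413 145  40  25 497] [0.5937 0.2394 0.086 ]
blob [319.9 193.3] [303 177  35  34 926] [0.5995 0.236  0.086 ]
[0.60056149 0.23695665 0.20719318]
```

pendant:
  increments:
    - {"x":0.01, "y":0.05, "finger_gap":1}
    - {"x":0.022, "y":0.11, "finger_gap":1}
    - {"x":0.034, "y":0.17, "finger_gap":1}
    - {"x":0.046, "y":0.23, "finger_gap":1}
    - {"x":0.058, "y":0.29, "finger_gap":1}
    - {"x":0.07, "y":0.35, "finger_gap":1}
    - {"x":0.082, "y":0.41, "finger_gap":1}
    - {"x":0.089, "y":0.451, "finger_gap":1}
    - {"x":0.089, "y":0.451, "finger_gap":1}
    - {"x":0.089, "y":0.451, "finger_gap":1}

```text
time_s: 9.1
eef_pos: [0.6255, -0.221, 0.2062]
eef_rot: [-0.001, 0.998, -0.07, -0.002]
wrist_force: [0.5, 1.0, 0.0]
opening: 0.998
grasp_force: 0.0
```

pendant:
  increments:
    - {"finger_gap":1}
    - {"finger_gap":1}

```text
time_s: 9.35
eef_pos: [0.6265, -0.2205, 0.2082]
eef_rot: [-0.0, 0.998, -0.069, -0.0]
wrist_force: [0.3, -0.6, -0.6]
opening: 1.001
grasp_force: 0.0
```

Run:
```python
from h import *
lens((.6246,-.2218)); o=ctrl.get_obs()["eef_pos"];print(o, tool([.6244-o[0],-.2218-o[1],0]))
b=ctrl.camera("side");lens((.602,.2368),"side",15,.086);lens((.602,.2368),"scene",15,.086)
cv2.imwrite("pics/s4.png",cv2.resize(b[110:250,230:350],None,fx=4,fy=4,interpolation=2))
```

```text
blob [322.3 187.8] [312 178  22  20 346] [ 0.6232 -0.2237  0.065 ]
[ 0.6265818  -0.22074027  0.2083883 ] [-2.01446319e-03  1.35101302e-03 -2.47628037e-07]
blob [427.4 160.6] [ 398  135   61   53 1957] [0.5966 0.2206 0.086 ]
```

View pics/s4.png

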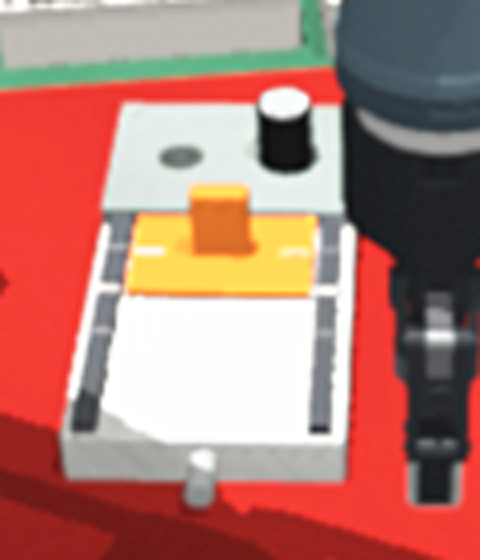

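The side crop shows the wide barrel upright and seated in its bore, with its top at about (301,135), and the shutter still closed. Now the narrow barrel.

pendant:
  increments:
    - {"x":-0.0025, "y":0.002, "z":0.05, "finger_gap":1}
    - {"x":-0.0025, "y":0.002, "z":0.1, "finger_gap":1}
    - {"x":-0.0025, "y":0.002, "z":0.15, "finger_gap":1}
    - {"x":-0.0025, "y":0.002, "z":0.172, "finger_gap":1}
    - {"x":-0.0025, "y":0.002, "z":0.172, "finger_gap":1}
    - {"x":-0.0025, "y":0.002, "z":0.172, "finger_gap":0}
    - {"x":-0.0025, "y":0.002, "z":0.172, "finger_gap":0}
    - {"x":-0.0025, "y":0.002, "z":0.172, "finger_gap":0}
    - {"x":-0.0025, "y":0.002, "z":0.172, "finger_gap":0}
    - {"x":-0.0025, "y":0.002, "z":0.172, "finger_gap":0}

```text
time_s: 10.8
eef_pos: [0.6245, -0.2239, 0.0378]
eef_rot: [0.0, 0.998, -0.07, 0.001]
wrist_force: [-1.6, 0.6, 5.9]
opening: 0.285
grasp_force: 58.9
```

pendant:
  increments:
    - {"z":-0.06, "finger_gap":0}
    - {"x":-0.01, "y":-0.02, "z":-0.115, "finger_gap":0}
    - {"x":-0.036, "y":-0.072, "z":-0.13, "finger_gap":0}
    - {"x":-0.062, "y":-0.125, "z":-0.145, "finger_gap":0}
    - {"x":-0.088, "y":-0.18, "z":-0.16, "finger_gap":0}
    - {"x":-0.114, "y":-0.232, "z":-0.172, "finger_gap":0}
    - {"x":-0.14, "y":-0.285, "z":-0.172, "finger_gap":0}
    - {"x":-0.166, "y":-0.338, "z":-0.172, "finger_gap":0}
    - {"x":-0.192, "y":-0.391, "z":-0.172, "finger_gap":0}
    - {"x":-0.192, "y":-0.391, "z":-0.172, "finger_gap":0}

```text
time_s: 12.05
eef_pos: [0.4862, 0.194, 0.2083]
eef_rot: [-0.0, 0.998, -0.067, -0.0]
wrist_force: [0.3, -0.7, -0.4]
opening: 0.29
grasp_force: 59.3
```

pendant:
  increments:
    - {"finger_gap":0}
    - {"finger_gap":0}
    - {"finger_gap":0}
    - {"finger_gap":0}

```text
time_s: 12.55
eef_pos: [0.4885, 0.1896, 0.2082]
eef_rot: [0.0, 0.997, -0.071, -0.0]
wrist_force: [-0.5, 0.2, -1.4]
opening: 0.283
grasp_force: 59.3
```

Run:
```python
from h import *
p=ctrl.camera_params("wrist"); im=ctrl.camera("wrist"); o=ctrl.get_obs()["eef_pos"]; cv2.imwrite("pics/w5.png",im)
m=(im.min(2)>120).astype(np.uint8); n,l,st,c=cv2.connectedComponentsWithStats(m)
g=proj(p,[*o[:2],o[2]+.028])[0]; k=min(range(1,n),key=lambda i:np.linalg.norm(c[i]-g)+(1e3 if st[i,4]<100 else 0))
print(g,c[k],st[k],"lens",unproj(p,c[k],o[2]+.028)[0].round(4),"tcp",o.round(4))
v,r=fit([(p,im,(0,4),1)],np.array([.553,.1429,-.1465])); print(v,r,station(v[:2],v[2],[[.035,.1,.045],[-.035,.1,.045]]).round(4))
```

```text
[316.5894187  295.99831041] [319.38350911 295.58676894] [ 302  277   36   37 1043] lens [0.4884 0.1886 0.2363] tcp [0.4884 0.1898 0.2083]
[ 0.5524212   0.14266684 -0.14561066] 0.0 [[0.6016 0.2365 0.045 ]
 [0.5323 0.2467 0.045 ]]
```

View pics/w5.png

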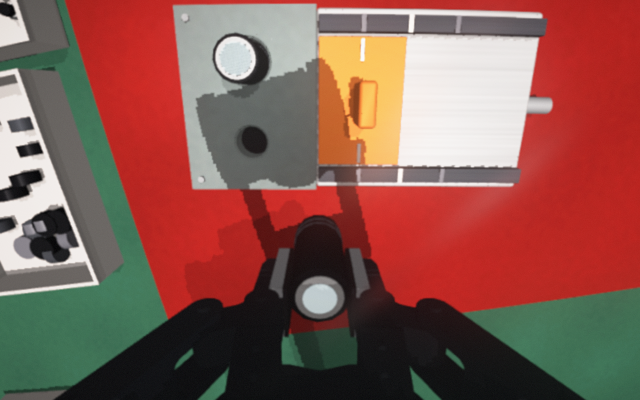

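The wrist view shows the wide barrel seated, the narrow bore free at about (254,140), and the narrow barrel upright in the fingers with its lens at (319,296).

pendant:
  increments:
    - {"x":0.015, "y":-0.03, "finger_gap":0}
    - {"x":0.0347, "y":-0.0636, "z":0.02, "finger_gap":0}
    - {"x":0.0347, "y":-0.0636, "z":0.06, "finger_gap":0}
    - {"x":0.0347, "y":-0.0636, "z":0.1, "finger_gap":0}
    - {"x":0.0347, "y":-0.0636, "z":0.115, "finger_gap":0}
    - {"x":0.0347, "y":-0.0636, "z":0.115, "finger_gap":0}
    - {"x":0.0347, "y":-0.0636, "z":0.115, "finger_gap":0}
    - {"x":0.0347, "y":-0.0636, "z":0.115, "finger_gap":0}
    - {"x":0.0347, "y":-0.0636, "z":0.115, "finger_gap":0}

```text
time_s: 13.72
eef_pos: [0.5321, 0.2487, 0.0945]
eef_rot: [-0.0, 0.998, -0.07, 0.001]
wrist_force: [0.1, -0.0, -1.5]
opening: 0.281
grasp_force: 59.4
```

```bash
python3 -c "
from h import *
o=ctrl.get_obs()['eef_pos'];print(o,tool([.532-o[0],.2479-o[1],0]))"
```

```text
[0.53207716 0.2487434  0.09449291] [ 4.14291736e-05  8.45903482e-04 -5.65018306e-07]
```

pendant:
  increments:
    - {"y":0.0008, "z":0.004, "finger_gap":0}
    - {"y":0.0008, "z":0.01, "finger_gap":0}
    - {"y":0.0008, "z":0.016, "finger_gap":0}
    - {"y":0.0008, "z":0.02, "finger_gap":0}
    - {"y":0.0008, "z":0.02, "finger_gap":0}

```text
time_s: 14.35
eef_pos: [0.5316, 0.2474, 0.0728]
eef_rot: [0.0, 0.998, -0.07, 0.0]
wrist_force: [4.3, -1.1, -3.3]
opening: 0.282
grasp_force: 59.3
```

It's 10 mm into the bore with a light side force of 4 N in +x. I'll ease that way and go down.

pendant:
  increments:
    - {"x":0.0006, "z":0.004, "finger_gap":0}
    - {"x":0.0006, "z":0.009, "finger_gap":0}
    - {"x":0.0006, "z":0.0135, "finger_gap":0}
    - {"x":0.0006, "z":0.0135, "finger_gap":0}

```text
time_s: 14.85
eef_pos: [0.5318, 0.2475, 0.0592]
eef_rot: [0.0, 0.998, -0.07, -0.0]
wrist_force: [4.6, -1.6, -3.8]
opening: 0.284
grasp_force: 59.3
```

pendant:
  increments:
    - {"x":0.0006, "z":0.001, "finger_gap":0}
    - {"x":0.0006, "z":0.002, "finger_gap":0}
    - {"x":0.0006, "z":0.002, "finger_gap":0}

```text
time_s: 15.22
eef_pos: [0.5325, 0.2476, 0.0588]
eef_rot: [0.0, 0.998, -0.07, -0.0]
wrist_force: [-0.5, -3.9, 6.9]
opening: 0.285
grasp_force: 60.4
```

It's on the floor: 7 N upward at the expected height. Release and rise.

pendant:
  increments:
    - {"z":-0.0005, "finger_gap":0.8}
    - {"z":-0.0005, "finger_gap":1}
    - {"z":-0.0005, "finger_gap":1}
    - {"z":-0.0005, "finger_gap":1}
    - {"z":-0.05, "finger_gap":1}
    - {"z":-0.1, "finger_gap":1}
    - {"y":0.03, "z":-0.13, "finger_gap":1}
    - {"y":0.08, "z":-0.13, "finger_gap":1}
    - {"y":0.102, "z":-0.13, "finger_gap":1}
    - {"y":0.102, "z":-0.13, "finger_gap":1}

```text
time_s: 16.48
eef_pos: [0.5182, 0.1454, 0.1879]
eef_rot: [-0.0, 0.997, -0.071, 0.0]
wrist_force: [0.6, 0.1, 0.1]
opening: 0.998
grasp_force: 0.0
```

pendant:
  increments:
    - {"finger_gap":1}
    - {"finger_gap":1}

```text
time_s: 16.73
eef_pos: [0.5182, 0.1475, 0.1877]
eef_rot: [-0.0, 0.998, -0.07, -0.0]
wrist_force: [-0.7, -0.3, -1.4]
opening: 1.0
grasp_force: 0.0
```

Run:
```python
from h import *
p=ctrl.camera_params("wrist"); im=ctrl.camera("wrist"); cv2.imwrite("pics/w6.png",im);o=ctrl.get_obs()["eef_pos"];np.save("pics/w6.npy",p["view"])
t=np.array([.5527,.1428]);print(o,tool([*(t-o[:2]),0]),proj(p,[[*t,.0905]]))
s=ctrl.camera("side"); h=np.zeros((400,800,3),np.uint8); h[:,:480]=im[:,60:540]; h[:,480:]=cv2.resize(s[110:250,235:347],(320,400)); cv2.imwrite("pics/m6.png",h)
```

```text
[0.51816165 0.14748387 0.18760141] [ 3.48541930e-02 -1.45813441e-04 -1.15071010e-05] [[317.84056225 155.65892017]]
```

View pics/m6.png

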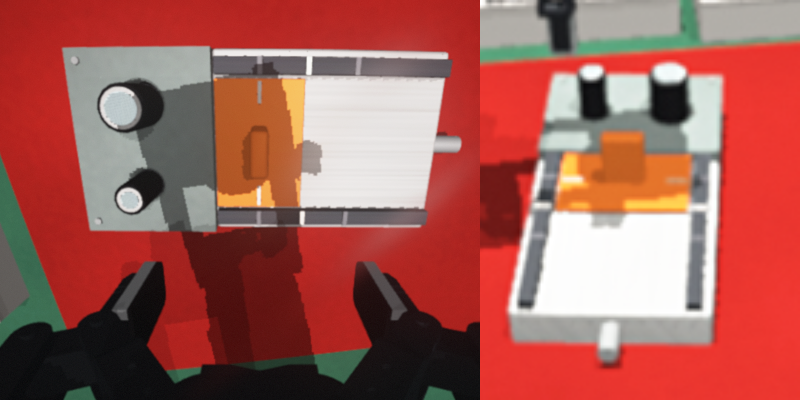

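Both barrels are seated upright, and the tab's top is at (318,152), where the fit predicts it. I'll descend on the tab and grip it.

pendant:
  increments:
    - {"x":0.035, "finger_gap":1}
    - {"x":0.035, "z":0.05, "finger_gap":1}
    - {"x":0.035, "z":0.1, "finger_gap":1}
    - {"x":0.035, "z":0.13, "finger_gap":1}
    - {"x":0.035, "z":0.13, "finger_gap":1}
    - {"x":0.035, "z":0.13, "finger_gap":0}
    - {"x":0.035, "z":0.13, "finger_gap":0}
    - {"x":0.035, "z":0.13, "finger_gap":0}
    - {"x":0.035, "z":0.13, "finger_gap":0}
    - {"x":0.035, "z":0.13, "finger_gap":0}

```text
time_s: 18.08
eef_pos: [0.5535, 0.1421, 0.0588]
eef_rot: [-0.0, 0.998, -0.07, 0.001]
wrist_force: [-1.4, 2.8, 6.4]
opening: 0.152
grasp_force: 58.9
```

pendant:
  increments:
    - {"finger_gap":0}
    - {"finger_gap":0}
    - {"finger_gap":0}

```text
time_s: 18.45
eef_pos: [0.5535, 0.1422, 0.0588]
eef_rot: [-0.0, 0.998, -0.07, 0.001]
wrist_force: [-1.1, 3.0, 6.5]
opening: 0.151
grasp_force: 58.9
```

pendant:
  increments:
    - {"y":0.01, "finger_gap":0}
    - {"y":0.02, "finger_gap":0}
    - {"y":0.03, "finger_gap":0}
    - {"y":0.036, "finger_gap":0}
    - {"y":0.04, "finger_gap":0}
    - {"y":0.04, "finger_gap":0}
    - {"y":0.04, "finger_gap":0}
    - {"y":0.04, "finger_gap":0}

```text
time_s: 19.45
eef_pos: [0.5478, 0.1036, 0.0587]
eef_rot: [-0.001, 0.998, -0.07, 0.001]
wrist_force: [0.2, 7.9, 5.8]
opening: 0.152
grasp_force: 59.2
```

Run:
```python
from h import *
o=ctrl.get_obs()["eef_pos"]; u=np.array([.146,.9893]); print("travel",-(o[:2]-[.5535,.1422])@u, o)
w,s,d=ctrl.camera("wrist"),ctrl.camera("scene"),ctrl.camera("side")
h=np.zeros((600,800,3),np.uint8)
h[:300,:400]=cv2.resize(w[0:240,160:480],(400,300)); h[:300,400:]=cv2.resize(s[125:215,310:430],(400,300),interpolation=2)
h[300:,:400]=cv2.resize(d[140:245,235:375],(400,300),interpolation=2); cv2.imwrite("pics/w7.png",w)
h[300:,400:]=cv2.resize(w[20:140,300:460],(400,300),interpolation=2); cv2.imwrite("pics/m7.png",h)
```

```text
travel 0.03899405341493852 [0.54783172 0.10362072 0.05873537]
```

View pics/m7.png

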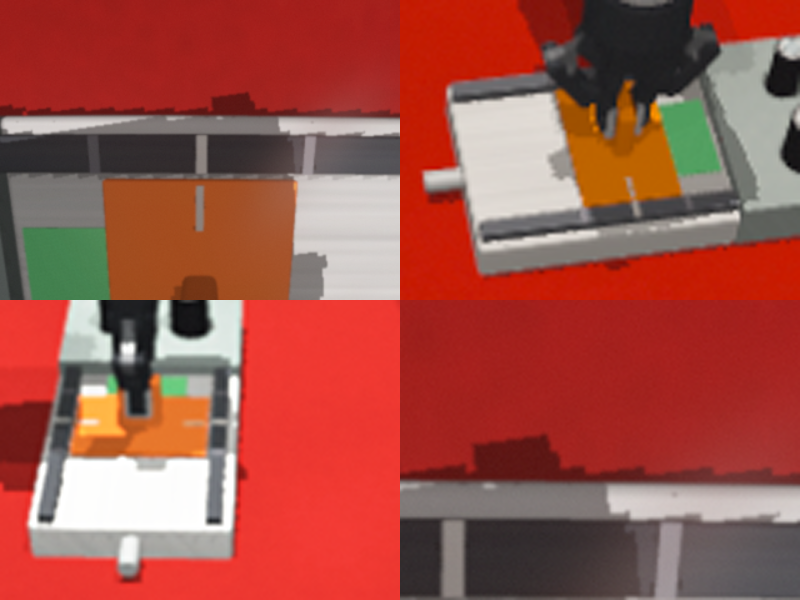

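The wrist panel shows the pointer at about 199.5 and the centre rail line at 201.5 (40 mm ≈ 107 px), so the shutter is about 0.8 mm short. That agrees with the measured travel of 39.0 mm. I've now used the picture allowance (11 views, one over the limit of 10), so I'll check the rest numerically.

pendant:
  increments:
    - {"y":0.0005, "finger_gap":0}
    - {"y":0.001, "finger_gap":0}
    - {"y":0.001, "finger_gap":0}
    - {"y":0.001, "finger_gap":0}
    - {"y":0.001, "finger_gap":0}

```text
time_s: 20.23
eef_pos: [0.5477, 0.1028, 0.0588]
eef_rot: [-0.001, 0.998, -0.07, 0.001]
wrist_force: [-1.4, 7.9, 6.3]
opening: 0.15
grasp_force: 59.1
```

Run:
```python
from h import *
o=ctrl.get_obs(); u=np.array([.146,.9893]); print("travel",-(o["eef_pos"][:2]-[.5535,.1422])@u)
p=ctrl.camera_params("wrist"); im=ctrl.camera("wrist")
def cen(img,r0,r1,c0,c1):
    a=img[r0:r1,c0:c1].astype(float)[...,0].mean(0); a=np.clip(a-np.median(a)-8,0,None); return (a*np.arange(c0,c1)).sum()/a.sum()
for n,i in(("before",cv2.imread("pics/w7.png")),("now",im)):
    l=cen(i,114,134,308,335); q=cen(i,152,180,308,335); print(n,"line",l,"pointer",q)
    L=unproj(p,[l,124],.045)[0];Q=unproj(p,[q,166],.0425)[0]; print(" short by (m)",-(L[:2]-Q[:2])@u, "travel of line centre from fit",-(L[:2]-[.5526,.1429])@u,"pointer",-(Q[:2]-[.5526,.1429])@u)
```

```text
travel 0.039848804385732746
before line 320.78549848942595 pointer 319.35277641621735
 short by (m) 0.0005457411530807683 travel of line centre from fit 0.04162944998142109 pointer 0.04108370882834032
now line 318.85837409736774 pointer 319.35889206725733
 short by (m) -0.0003582078843997103 travel of line centre from fit 0.04072851623258482 pointer 0.041086724116984524
```

```bash
python3 -c "
from bench import ctrl
print(ctrl.hand_in())"
```

```text
the job is handed in; nothing more can be done
None
```

I put both barrels in their bores and let go of them, then handed in with the gripper holding the shutter at half travel (measured 39.8–40.4 mm of 40) after about 20 s; I viewed 11 pictures, one over the limit of 10.

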